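# Lock the vial carrier in its bench dock

## Task

Lock the vial carrier to its dock: with the fingertips, push the steel disc round by its pegs until its slot lines up with the flat locking bar, then push the bar by its upright lug straight through the disc and the staple beyond it, fully home, so that the lug comes up against the guide. Only push; pick nothing up, and leave the vials and the timer where they stand.

Things in the scene. Friction and masses are not known exactly. Their poses are not given: they have to be found in the camera images.
- dock: Fixed aluminium dock on the worktop, base plate 300 x 92 x 10 mm. Origin on the worktop straight below the disc's axis; x along the bar in its pushing direction, y left of that, z up. Along x in mm: plate -172 to 128; bed under the bar -167 to -37 (34 wide, rails up to z 64); guide bridge; disc on a round pedestal; staple; white carrier 58 to 118 (top z 55) with two vials (caps up to z 108).
- guide (a point): Centre of the top of the guide bridge behind the disc: 11 mm long (dock x -48 to -37 mm), 34 mm wide, top at z = 77 mm; the bar runs through under it. At the end the lug's front face rests against its rear face.
- staple (a point): Centre of the top of the staple between disc and carrier: 9 mm long (dock x +37 to +46 mm), 34 mm wide, top at z = 77 mm, with the same opening for the bar.
- disc (a joint): Turn of the slotted disc about its upright axis (rad), counterclockwise from above positive, range -0.3 to 3.44. The slot runs right across: in line with the bar at 0 and likewise at 3.14 (either will do); elsewhere the rim blocks the bar. Starts at 0.6 to 2.54. Stays where left; friction 0.05 N m (about 2 N at a peg). The entering bar centres it if within about 0.15 rad.
- disc_slot (a point): Centre of the slotted disc's upper face, on its axis, at z = 71 mm; turns with the disc: x runs along the slot, y toward peg a. Disc 64 mm across, of bright steel; slot 20 mm wide, 16 mm deep, open at the top and at both ends, dark floor.
- peg_a (a point): Centre of the top of one of the disc's two upright finger pegs: 10 mm thick, 33 mm tall above the disc (z = 71 to 104 mm), 23 mm from the disc's axis, at right angles to the slot.
- peg_b (a point): Top of the other, same peg, 23 mm from the axis on the opposite side.
- bar (a joint): Travel of the locking bar along the dock's +x (m): 0 = fully back, 0.095 = fully home, the lug against the guide bridge and the tip through the staple. Starts between 0 and 0.008; the blocked bar stops near 0.010. Slides with about 2 N of friction and stays where it is left; it cannot be lifted out.
- lug (a point): Centre of the top of the bar's upright push lug, a steel plate 10 mm thick (along the dock's x), 34 mm wide, standing from the bar to z = 104 mm at the bar's rear end. Axes as the dock's. At bar travel 0 it lies at x = -148 mm in the dock's frame; push its rear (-x) face toward +x.
- bar_tip (a point): Front tip of the bar, half-way up (z = 63 mm). The bar is 12 mm wide and 12 mm high (z = 57 to 69 mm) with a tapered nose; its tip is 106 mm ahead of the lug's centre.
- rack_vial_l: Brown vial with white cap, 27 mm across, 98 mm tall, standing loose in the left (+y) socket of the carrier; origin at the centre of its underside. To be left alone.
- rack_vial_r: The same in the right (-y) socket. To be left alone.
- bench_timer: Grey bench timer 62 x 62 x 18 mm lying loose on the worktop left of the dock; origin at the centre of its underside. To be left alone.
- spare_vial: Brown vial with black cap, 27 mm across, 98 mm tall, standing loose on the worktop left of the dock's rear half; origin at the centre of its underside. To be left alone.

How it is judged:
By the outcome, as a careful person would: the job done as asked, in the order asked, and still so for the second after the job is handed in, with the robot touching nothing.
It also fails if it takes over 64 s, if anything falls off the work surface, if the arm or the gripper's body presses on something with over 40 N, if the wrist force passes 120 N, or if a joint passes its speed limit or range.

## Robot

A 6-joint arm with a two-finger parallel gripper is mounted at the origin on a cart in front of the work surface, level with it; the furniture and walls round the work are solid. World frame = base frame: x ahead of the robot, y to its left, z up, the work surface at z = 0. Lengths are in mm, angles in rad, forces in N, time in s.
With the tool pointing down it reaches from about 275 to 1000 mm from the base axis. Payload 8.4 kg.
Tool frame: the origin (TCP) lies between the finger pads; the fingertips stand 11 mm ahead of it and the grasp point (between the pads) lies 8 mm behind it; z points along the fingers, y is the direction in which the jaws open and shut (so a half turn about z gives the same grasp; the last joint's range is limited). The gripper opens to 85 mm and grips with 20 to 120 N. Pads are 22 mm wide; open, the fingers measure 114 mm over their backs; the gripper's body (76 mm by 85 mm) begins 54 mm behind the grasp point. The pads swing forward as they close: fully open they stand 13 mm farther back than shut.
Start: joints at [1.143, 0.353, 1.633, -0, 1.155, -0.002], TCP at [258.155, 569.196, 242.281] pointing down, gripper open.
Joint ranges: [-2.63, 2.63], [-0.92, 2.1], [0.06, 2.66], [-1.3, 4.44], [0, 2.69], [-3.02, 3.02]. Speed limits (rad/s): [2.22, 2.22, 2.79, 3.14, 3.14, 3.14].

## Interface

Orientations are given as [roll, pitch, yaw] about the fixed x, y, z axes, in that order (R = Rz(yaw) Ry(pitch) Rx(roll)).
In Python, from rig import r, eyes gives the robot as it stands. The module is installed in compiled form; this text tells all that it offers.
- The arm moves only by the tool servo_tool, never from a script. Its argument "rows" is a list of rows, each a list of 3 entries, a list of its own where there are three numbers: the shift along the world's x, y, z in cm, then the turn about the world's z in rad, then the finger opening in cm, from 0 to 8.54. A call has 1 to 5 rows; each row shifts and turns the commanded pose from where the row before left it; what a row does not reach is not made up. A row lasts 1/12 s, in which the tool goes at most 41.7 mm and 7.16 degrees, less where a joint would pass 70% of its speed; a pose out of reach is approached as far as the arm can. A call is refused whole if a number of a shift passes 4.17 or a number of a turn 0.125, either way. A call with a gripper value outside its range is refused whole. The fingers move at their own pace and stop on an object; "squeeze" is the grip in N (left out, the last holds). Time passes only in rows, so rows that do not move let the fingers close. It gives the time, the measured TCP pose, the force and the opening at its end, in the units of the state.
- r.sense(): the state, without advancing time (a new reading comes with each control period).
- eyes.grab_frame(name): name is "scene" or "top" or "wrist"; returns a dict with "frame" (384x512x3 uint8, red, green, blue), "depth" (384x512 float32, mm along the optical axis (not along the pixel's ray), 0 where there is no reading), "vertical_fov" (degrees; the focal length in pixels is half the picture's height over the tangent of half this angle, whatever the lens; pixels are square), "cx", "cy" (the principal point, pixels), "camera_from_world" (4x4, takes a point from world to camera coordinates); the wrist camera has in their place "hand_eye" (4x4, takes a point from camera to tool coordinates, whose origin is the TCP and whose axes are the flange's). Camera axes: x right, y down, z forward; pixel columns grow to the right and rows downward; lengths in mm; the calibration is good to about 2 mm. A picture is of the moment at which its call begins: read the wrist's pose just before it.
- r.sign_off(): hands the job in, once; it reports no verdict.
The state is a dict: "clock": time; "qpos": joint angles; "qvel": joint speeds; "joint_efforts": joint torques, N m; "eef_pos": TCP position; "tcp_rot": TCP orientation; "contact_force": force on the tool from outside, world axes, zero at the start; "wrist_torque": the same for the moment, N m; "opening": opening from 0.0 (shut) to 1.0 (fully open).
Only numpy, scipy, OpenCV 4.12 (cv2) and the standard library are available. Lean on these libraries where they do the work, as an engineer would, in place of code of your own. Each camera call takes 0.05 s, during which the arm holds its last target.

## Working session

There is one attempt and no reset: what is moved stays moved. The work goes in short steps, Python scripts to look and compute and a tool call to move; the robot and the scene stay as the last step left them, time stands still between calls to the robot, and variables do not carry over. Pictures are saved under pics/ and viewed, and the job is handed in when it is done.

Besides the shell and the picture viewer there is one more tool, called after "Emit:" by a JSON object that holds its "name" and its "arguments", one argument or row to a line. servo_tool: Moves the arm, as the interface text tells. Its arguments: {"type":"object","properties":{"rows":{"type":"array"},"squeeze":{"type":"number"}},"required":["rows"]}

```bash
mkdir -p pics; cat > h.py <<'E'
from rig import r, eyes
import numpy as np, cv2
def grab(n,tag):
    f=eyes.grab_frame(n); cv2.imwrite(f'pics/{tag}.png',cv2.cvtColor(f['frame'],cv2.COLOR_RGB2BGR))
    np.save(f'pics/{tag}.npy',f,allow_pickle=True); return f
def load(tag): return np.load(f'pics/{tag}.npy',allow_pickle=True).item()
def ray(f,u,v,z=None):
    F=f['frame'].shape[0]/2/np.tan(np.radians(f['vertical_fov'])/2)
    M=np.linalg.inv(f['camera_from_world']); d=M[:3,:3]@np.array([(u-f['cx'])/F,(v-f['cy'])/F,1]); o=M[:3,3]
    if z is None:
        return o+d*f['depth'][int(round(v)),int(round(u))]
    return o+d*(z-o[2])/d[2]
def crop(tag,u0,v0,u1,v1,k,out):
    im=cv2.imread(f'pics/{tag}.png')[v0:v1,u0:u1]; cv2.imwrite(f'pics/{out}.png',cv2.resize(im,None,fx=k,fy=k,interpolation=cv2.INTER_CUBIC))
E
python3 - <<'E'
from h import *
print(r.sense())
grab('scene','s0');grab('top','t0')
E
```

```text
{'clock': 0.0, 'qpos': array([ 1.14257979e+00,  3.53638098e-01,  1.63415515e+00,  6.99149865e-06,
        1.15522723e+00, -2.40147304e-03]), 'qvel': array([ 0.000286  , -0.00032987, -0.00094769,  0.000567  ,  0.00019536,
       -0.00183671]), 'joint_efforts': array([ 2.92840123e-03, -6.05245614e+01, -3.42076600e+01,  2.74258873e-04,
        9.23670188e-03,  1.93565526e-06]), 'eef_pos': array([257.96337716, 568.75125886, 241.55896957]), 'tcp_rot': array([-3.14016485e+00, -9.82125988e-06,  2.71577475e+00]), 'contact_force': array([ 0.40970851, -0.0947321 , -0.09910643]), 'wrist_torque': array([-0.02673066,  0.01890243,  0.03700764]), 'opening': 1.0040796808779069}
```

View pics/s0.png

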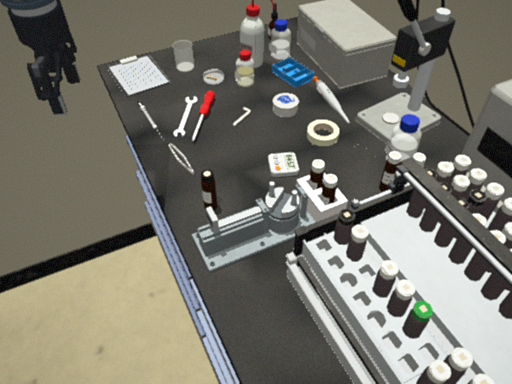

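View pics/t0.png

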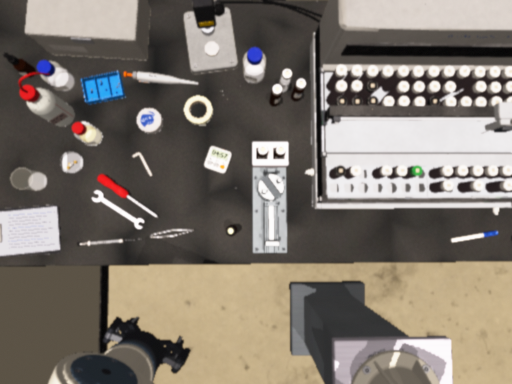

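The scene view shows the dock around (260,225). In the top view it stands upright around (270,200), with the carrier at the top end, the timer at (218,158) and the spare vial at (232,230).

```bash
python3 - <<'E'
from h import *
crop('t0',200,130,310,260,6,'t0c'); crop('s0',180,150,360,275,4,'s0c')
f=load('t0'); print(f['camera_from_world'],f['cx'],f['cy'],f['vertical_fov'])
for p in [(269,186),(252,142),(288,252),(252,252),(288,142),(232,230)]: print(p,ray(f,*p),ray(f,*p,z=10))
E
```

```text
[[-5.74612319e-03 -9.99462433e-01  3.22773410e-02  3.70098783e+02]
 [-9.98119709e-01  3.76264086e-03 -6.11791600e-02  5.29963103e+02]
 [ 6.10248241e-02 -3.25681932e-02 -9.97604773e-01  9.32200181e+02]
 [ 0.00000000e+00  0.00000000e+00  0.00000000e+00  1.00000000e+00]] 255.4131500538229 197.1095628037914 57.46783813424034
(269, 186) [557.57745625 333.83046708  53.83217593] [561.65319525 330.68045054  10.        ]
(252, 142) [ 6.84009537e+02  3.75742495e+02 -3.74831237e-02] [681.79392331 375.98035065  10.        ]
(288, 252) [3.83394490e+02 2.79984437e+02 7.39948589e-02] [384.34295681 281.21981058  10.        ]
(252, 252) [384.31507859 377.30451681   0.75364421] [385.19027152 377.50860002  10.        ]
(288, 142) [684.32338261 276.41948289  -0.83925211] [681.92923156 277.80784235  10.        ]
(232, 230) [446.62930317 427.78070182  92.84407769] [443.96540719 430.63183357  10.        ]
```

View pics/t0c.png

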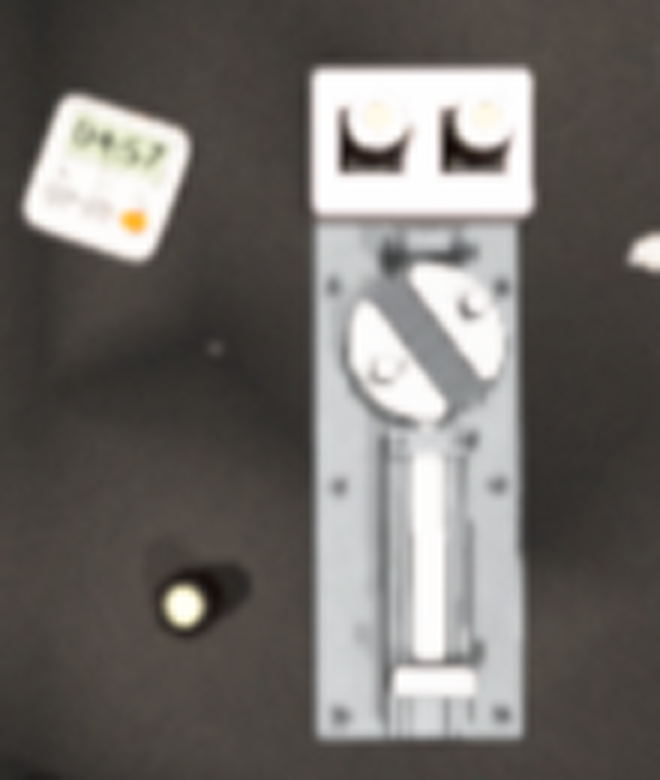

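View pics/s0c.png

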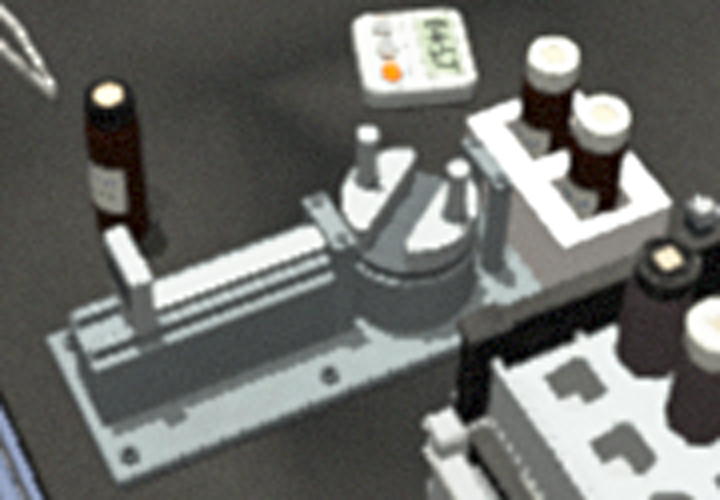

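```bash
python3 - <<'E'
from h import *
f=load('t0')
def p(u,v,z): 
    return ray(f,200+(u+.5)/6-.5,130+(v+.5)/6-.5,z)
for n,u,v,z in [('disc',426,343,71),('pa_top',383,370,104),('pb_top',473,303,104),('slotUL',389,283,71),('slotLR',462,395,71),('lug',436,682,104),('rearL',317,738,10),('rearR',523,738,10),('leftfront',317,225,10),('rightfront',522,225,10),('spare',184,604,98),('barfront',428,455,69),('barrear',428,655,69)]:
    print(n,p(u,v,z).round(1))
s=load('s0')
def q(u,v,z): return ray(s,180+(u+.5)/4-.5,150+(v+.5)/4-.5,z)
for n,u,v,z in [('pa',368,133,104),('pb',457,167,104),('lugtop',121,240,104),('vl',553,52,108)]: print(n,q(u,v,z).round(1))
E
```

```text
disc [554.1 331.1  71. ]
pa_top [540.2 351.1 104. ]
pb_top [567.3 314.3 104. ]
slotUL [579.5 346.5  71. ]
slotLR [532.1 316.1  71. ]
lug [414.6 330.7 104. ]
rearL [383.6 376.4  10. ]
rearR [382.8 284.6  10. ]
leftfront [613.1 375.2  10. ]
rightfront [613.1 282.5  10. ]
spare [446.2 431.8  98. ]
barfront [507.  330.5  69. ]
barrear [423.3 331.2  69. ]
pa [542.2 348.5 104. ]
pb [568.5 311.9 104. ]
lugtop [415.9 338.8 104. ]
vl [644.  353.6 108. ]
```

Emit:
{"name": "servo_tool", "arguments": {
  "rows": [
    [[3.1,-2.7,0],0.08,0],
    [[3.1,-2.7,0],0.08,0],
    [[3.1,-2.7,0],0.08,0],
    [[3.1,-2.7,0],0.08,0],
    [[3.1,-2.7,0],0.1,0]
  ],
  "squeeze": 20
}}

```text
clock: 0.52
eef_pos: [414.1, 432.7, 242.0]
tcp_rot: [-3.141, -0.0, 3.14]
contact_force: [1.3, 0.6, 0.8]
opening: 0.302
```

Emit:
{"name": "servo_tool", "arguments": {
  "rows": [
    [[3.1,-2.7,0],0,0],
    [[3.1,-2.7,0],0,0],
    [[3.0,-2.7,0],0,0],
    [[0,0,0],0,0],
    [[0,0,0],0,0]
  ]
}}

```text
clock: 0.93
eef_pos: [506.4, 351.5, 241.8]
tcp_rot: [-3.141, -0.001, 3.132]
contact_force: [-0.3, 1.0, -0.5]
opening: 0.004
```

```bash
python3 - <<'E'
from h import *
s=r.sense();print(s)
f=grab('wrist','w1');grab('top','t1');crop('t1',200,130,310,260,4,'t1c')
print(f['hand_eye'],f['cx'],f['cy'],f['vertical_fov'])
E
```

```text
{'clock': 0.9333, 'qpos': array([ 6.04316665e-01,  3.40552223e-01,  1.65258086e+00, -5.11273835e-05,
        1.14918405e+00, -9.56980176e-01]), 'qvel': array([ 0.05162457, -0.00745258,  0.01143364,  0.01453242,  0.00449667,
        0.01818438]), 'joint_efforts': array([ -2.52168372, -59.40404892, -34.67176795,  -0.34425264,
        -0.07629831,  -0.28226897]), 'eef_pos': array([506.38486962, 351.45907813, 241.80438185]), 'tcp_rot': array([-3.14113724e+00, -5.65365950e-04,  3.13211398e+00]), 'contact_force': array([-0.26871726,  1.01143481, -0.45824433]), 'wrist_torque': array([ 0.02298888, -0.02770988, -0.02672865]), 'opening': 0.003682918414080276}
[[ 1.67649167e-03 -9.52170544e-01 -3.05562504e-01  7.83819872e+01]
 [ 9.99998558e-01  1.51383310e-03  7.69276226e-04 -5.51301869e-01]
 [-2.69911531e-04 -3.05563353e-01  9.52171710e-01 -1.31367534e+02]
 [ 0.00000000e+00  0.00000000e+00  0.00000000e+00  1.00000000e+00]] 252.62780089552982 191.55819812095336 60.89823900061428
```

View pics/w1.png

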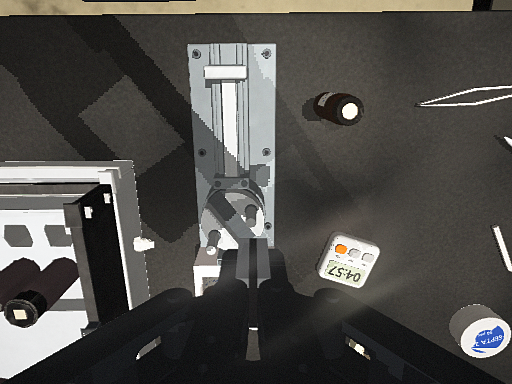

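The wrist view shows the lug at (225,72), the disc around (233,215), peg a near (252,213) and peg b near (211,250). The fingers cover part of the disc.

```bash
cat >> h.py <<'E'
from scipy.spatial.transform import Rotation as Ro
def setw(f,s):
    T=np.eye(4);T[:3,:3]=Ro.from_euler('xyz',s['tcp_rot']).as_matrix();T[:3,3]=s['eef_pos']
    f['camera_from_world']=np.linalg.inv(T@f['hand_eye']);return f
E
python3 - <<'E'
from h import *
f=setw(load('w1'),r.sense())
np.save('pics/w1.npy',f,allow_pickle=True)
crop('w1',180,160,300,270,6,'w1c')
for n,u,v,z in [('lug',225,72,104),('rl',191,44,10),('rr',275,44,10)]: print(n,ray(f,u,v,z).round(1))
E
```

```text
lug [415.1 331.9 104. ]
rl [384.2 290.6  10. ]
rr [384.6 376.3  10. ]
```

View pics/w1c.png

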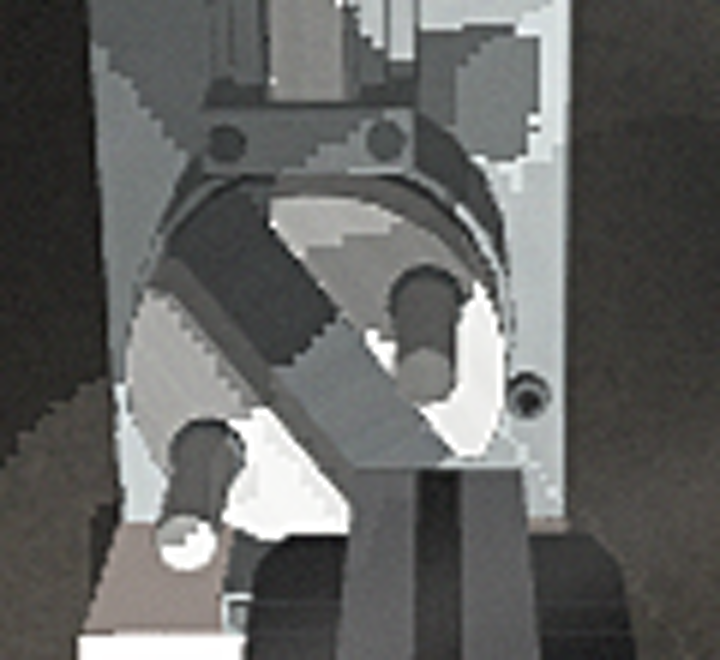

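Peg a's top is at crop (427,373) and peg b's at (187,543). The slot runs diagonally between them.

```bash
python3 - <<'E'
from h import *
f=load('w1')
p=lambda u,v,z: ray(f,180+(u+.5)/6-.5,160+(v+.5)/6-.5,z)
a=p(427,373,104);b=p(187,543,104);print(a,b,(a+b)/2,np.hypot(*(a-b)[:2]),np.arctan2(*(a-b)[1::-1])-np.pi/2)
print('guide',p(310,142,77))
print(p(427,468,90)) 
E
```

```text
[540.80030499 351.04009448 104.        ] [568.77524869 314.1234371  104.        ] [554.78777684 332.58176579 104.        ] 46.3188629777877 0.6484658567952519
guide [512.82706855 332.65155593  77.        ]
[563.08421146 350.82042345  90.        ]
```

Emit:
{"name": "servo_tool", "arguments": {
  "rows": [
    [[0,0,-4.0],0,0],
    [[0,0,-4.0],0,0],
    [[0,0,-4.0],0,0],
    [[0,0,-2.4],0,0],
    [[0,0,0],0,0]
  ]
}}

```text
clock: 1.45
eef_pos: [500.7, 352.3, 92.9]
tcp_rot: [-3.136, -0.008, 3.138]
contact_force: [-0.3, -0.6, 0.1]
opening: -0.003
```

Emit:
{"name": "servo_tool", "arguments": {
  "rows": [
    [[0.4,0,0],0,0],
    [[0.4,0,0],0,0],
    [[0.4,0,0],0,0],
    [[0.2,0,0],0,0],
    [[0,0,0],0,0]
  ]
}}

```text
clock: 1.87
eef_pos: [520.6, 353.9, 100.0]
tcp_rot: [3.14, 0.003, 3.136]
contact_force: [-0.2, 0.2, 0.1]
opening: -0.006
```

Emit:
{"name": "servo_tool", "arguments": {
  "rows": [
    [[0.3,0,0],0,0],
    [[0.3,0,0],0,0],
    [[0.3,0,0],0,0],
    [[0.3,0,0],0,0],
    [[0,0,0],0,0]
  ]
}}

```text
clock: 2.28
eef_pos: [530.4, 353.7, 98.1]
tcp_rot: [3.141, -0.002, 3.135]
contact_force: [-5.3, 2.8, 1.4]
opening: 0.001
```

Emit:
{"name": "servo_tool", "arguments": {
  "rows": [
    [[0.1,0,0],0,0],
    [[0,0,0],0,0],
    [[0,0,0],0,0]
  ]
}}

```text
clock: 2.53
eef_pos: [531.1, 353.7, 98.0]
tcp_rot: [3.141, -0.002, 3.135]
contact_force: [-4.9, 4.5, 1.2]
opening: -0.002
```

```bash
python3 - <<'E'
from h import *
s=r.sense();print(s['eef_pos'],s['contact_force'])
f=setw(grab('wrist','w2'),s);np.save('pics/w2.npy',f,allow_pickle=True)
grab('top','t2');crop('t2',230,150,310,240,6,'t2c');grab('scene','s2');crop('s2',220,160,340,250,6,'s2c')
E
```

```text
[531.0529901  353.7403957   98.01431108] [-4.9461905   4.50635494  1.17304861]
```

View pics/w2.png

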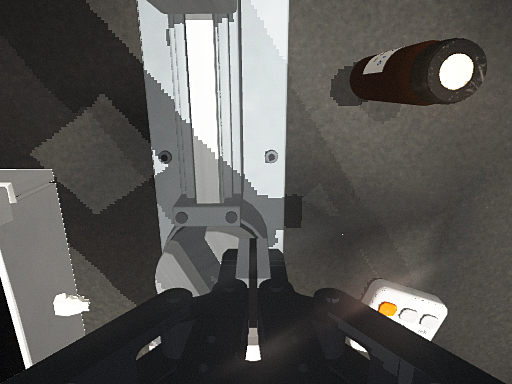

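View pics/s2c.png

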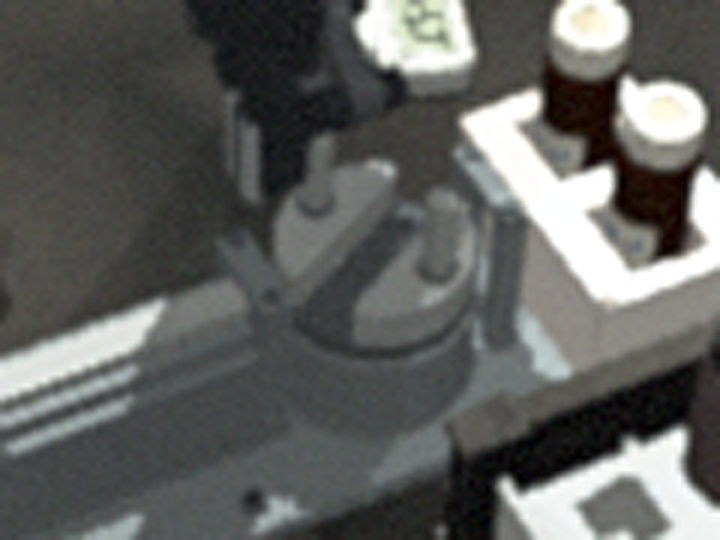

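The disc is turning: the finger bears on peg a, at scene crop (318,180), and the slot is now closer to the bar's line. I'll carry on to TCP x of about 538.5.

Emit:
{"name": "servo_tool", "arguments": {
  "rows": [
    [[0.3,0,0],0,0],
    [[0.2,0,0],0,0],
    [[0.2,0,0],0,0],
    [[0,0,0],0,0],
    [[0,0,0],0,0]
  ]
}}

```text
clock: 3.1
eef_pos: [538.5, 353.3, 97.8]
tcp_rot: [-3.141, -0.002, 3.136]
contact_force: [-3.4, 2.5, -0.6]
opening: 0.001
```

```bash
python3 - <<'E'
from h import *
s=r.sense();print(s['eef_pos'],s['contact_force'])
f=setw(grab('wrist','w3'),s);np.save('pics/w3.npy',f,allow_pickle=True)
grab('scene','s3');crop('s3',220,160,340,250,6,'s3c')
F=load('s3')
E
```

```text
[538.5141493  353.27508708  97.81266396] [-3.37247754  2.54755787 -0.55423566]
```

View pics/s3c.png

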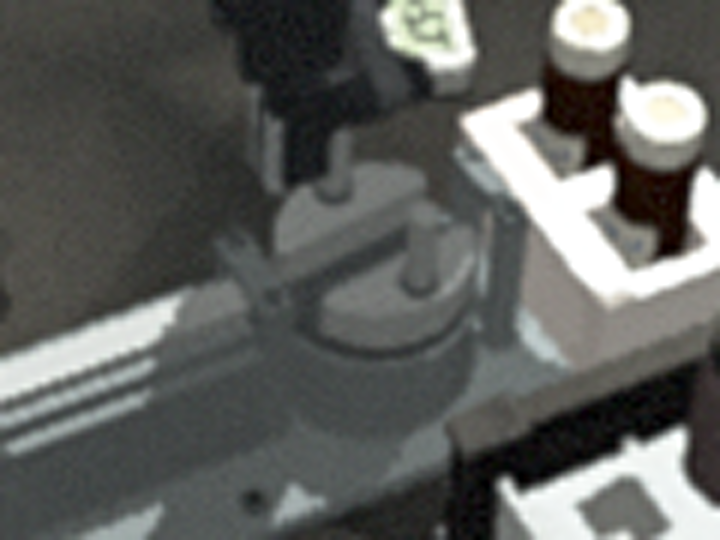

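```bash
python3 - <<'E'
from h import *
s=load('s3')
q=lambda u,v,z: ray(s,220+(u+.5)/6-.5,160+(v+.5)/6-.5,z)
for n,u,v,z in [('pb top',423,214,104),('pb base',420,285,71),('pa base',335,190,71)]: print(n,q(u,v,z).round(1))
# lug from start pic with s0 calibration offset
E
```

```text
pb top [557.8 306.7 104. ]
pb base [558.7 306.6  71. ]
pa base [553.6 353.3  71. ]
```

Emit:
{"name": "servo_tool", "arguments": {
  "rows": [
    [[0.15,0,0],0,0],
    [[0.1,0,0],0,0],
    [[0,0,0],0,0],
    [[0,0,0],0,0]
  ]
}}

```text
clock: 3.53
eef_pos: [541.9, 353.1, 98.3]
tcp_rot: [-3.142, 0.0, 3.136]
contact_force: [-2.9, 0.4, -1.7]
opening: 0.003
```

Emit:
{"name": "servo_tool", "arguments": {
  "rows": [
    [[-1,0,0],0,0],
    [[-2,0,0],0,0],
    [[0,0,3],0,0],
    [[0,0,4],0,0],
    [[0,0,4],0,0]
  ]
}}

```text
clock: 3.95
eef_pos: [510.6, 352.5, 208.9]
tcp_rot: [-3.14, -0.001, 3.136]
contact_force: [1.1, 0.6, -0.8]
opening: -0.0
```

Emit:
{"name": "servo_tool", "arguments": {
  "rows": [
    [[-4,-0.5,2],0,0],
    [[-4,-0.5,0],0,0],
    [[-4,-0.5,0],0,0],
    [[0,0,0],0,0],
    [[0,0,0],0,0]
  ]
}}

```text
clock: 4.37
eef_pos: [393.0, 338.1, 227.5]
tcp_rot: [3.141, 0.001, 3.137]
contact_force: [0.1, 0.9, 0.5]
opening: 0.003
```

```bash
python3 - <<'E'
from h import *
s=r.sense();print(s['eef_pos'],s['contact_force'])
f=setw(grab('wrist','w4'),s);np.save('pics/w4.npy',f,allow_pickle=True)
grab('top','t4');crop('t4',230,140,310,230,6,'t4c')
grab('scene','s4');crop('s4',220,160,340,250,6,'s4c')
E
```

```text
[392.97297002 338.0780614  227.45143005] [0.10929173 0.88756918 0.46285531]
```

View pics/t4c.png

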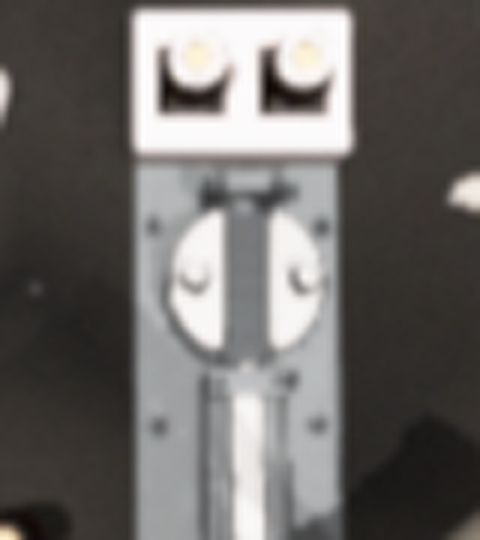

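View pics/w4.png

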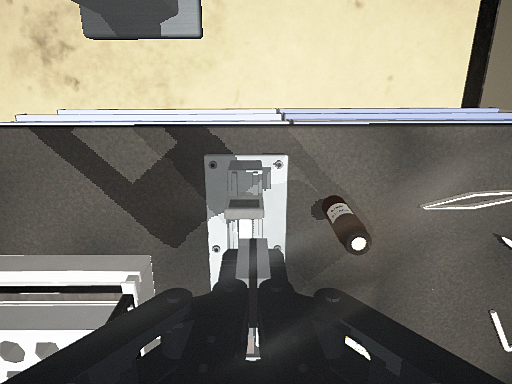

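View pics/s4c.png

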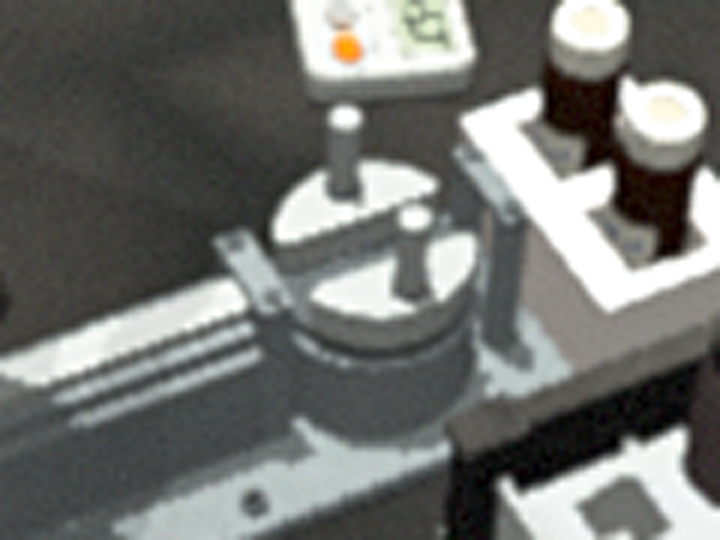

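The disc is aligned: in the top crop the slot runs vertically, in line with the bar at u≈247, and the pegs are level at (193,277) and (303,277). Next is the descent behind the lug.

Emit:
{"name": "servo_tool", "arguments": {
  "rows": [
    [[-0.8,-0.6,-3],0,0],
    [[0,0,-4],0,0],
    [[0,0,-4],0,0],
    [[0,0,-2.5],0,0],
    [[0,0,0],0,0]
  ]
}}

```text
clock: 4.93
eef_pos: [385.0, 330.3, 87.0]
tcp_rot: [-3.136, -0.006, 3.135]
contact_force: [-0.6, -0.1, -0.5]
opening: -0.004
```

Emit:
{"name": "servo_tool", "arguments": {
  "rows": [
    [[0,0,0],0,0],
    [[0.3,0,0],0,0],
    [[0.3,0,0],0,0],
    [[0.3,0,0],0,0],
    [[0.3,0,0],0,0]
  ]
}}

```text
clock: 5.35
eef_pos: [399.9, 333.3, 93.3]
tcp_rot: [3.14, 0.002, 3.136]
contact_force: [-0.2, -1.4, 0.1]
opening: -0.003
```

Emit:
{"name": "servo_tool", "arguments": {
  "rows": [
    [[0.3,0,0],0,0],
    [[0.3,0,0],0,0],
    [[0.4,0,0],0,0],
    [[0.4,0,0],0,0],
    [[0.4,0,0],0,0]
  ]
}}

```text
clock: 5.77
eef_pos: [416.9, 332.5, 91.8]
tcp_rot: [-3.141, -0.0, 3.136]
contact_force: [-2.2, 0.4, 1.3]
opening: 0.004
```

Emit:
{"name": "servo_tool", "arguments": {
  "rows": [
    [[0.4,0,0],0,0],
    [[0.4,0,0],0,0],
    [[0.4,0,0],0,0],
    [[0.4,0,0],0,0],
    [[0.4,0,0],0,0]
  ]
}}

```text
clock: 6.18
eef_pos: [437.0, 332.6, 91.7]
tcp_rot: [-3.142, -0.0, 3.136]
contact_force: [-2.5, -0.1, 1.9]
opening: -0.002
```

Emit:
{"name": "servo_tool", "arguments": {
  "rows": [
    [[0.4,0,0],0,0],
    [[0.4,0,0],0,0],
    [[0.4,0,0],0,0],
    [[0.4,0,0],0,0],
    [[0.4,0,0],0,0]
  ]
}}

```text
clock: 6.6
eef_pos: [457.0, 332.5, 91.8]
tcp_rot: [-3.142, -0.0, 3.136]
contact_force: [-2.4, 1.3, 0.4]
opening: 0.003
```

Emit:
{"name": "servo_tool", "arguments": {
  "rows": [
    [[0.4,0,0],0,0],
    [[0.4,0,0],0,0],
    [[0.4,0,0],0,0],
    [[0.4,0,0],0,0],
    [[0.3,0,0],0,0]
  ]
}}

```text
clock: 7.02
eef_pos: [476.1, 332.5, 91.8]
tcp_rot: [-3.142, 0.0, 3.136]
contact_force: [-1.5, 0.5, 0.7]
opening: 0.0
```

Emit:
{"name": "servo_tool", "arguments": {
  "rows": [
    [[0.2,0,0],0,0],
    [[0.2,0,0],0,0],
    [[0.2,0,0],0,0],
    [[0.2,0,0],0,0]
  ]
}}

```text
clock: 7.35
eef_pos: [483.7, 332.5, 91.8]
tcp_rot: [-3.141, -0.0, 3.136]
contact_force: [-2.6, 0.6, 1.5]
opening: 0.001
```

Emit:
{"name": "servo_tool", "arguments": {
  "rows": [
    [[0.1,0,0],0,0],
    [[0.1,0,0],0,0],
    [[0.1,0,0],0,0],
    [[0,0,0],0,0]
  ]
}}

```text
clock: 7.68
eef_pos: [486.8, 332.6, 91.8]
tcp_rot: [-3.142, 0.0, 3.136]
contact_force: [-1.1, -0.2, -0.0]
opening: 0.003
```

Emit:
{"name": "servo_tool", "arguments": {
  "rows": [
    [[0.1,0,0],0,0],
    [[0.1,0,0],0,0],
    [[0,0,0],0,0]
  ]
}}

```text
clock: 7.93
eef_pos: [488.4, 332.5, 91.8]
tcp_rot: [-3.141, -0.001, 3.136]
contact_force: [-3.6, 0.2, 0.7]
opening: 0.004
```

Still moving freely at about 2–3 N, so I'll keep going until the force rises.

Emit:
{"name": "servo_tool", "arguments": {
  "rows": [
    [[0.1,0,0],0,0],
    [[0.1,0,0],0,0],
    [[0,0,0],0,0]
  ]
}}

```text
clock: 8.18
eef_pos: [488.6, 332.5, 91.8]
tcp_rot: [-3.141, -0.004, 3.135]
contact_force: [-12.0, 1.6, 7.3]
opening: -0.002
```

```bash
python3 - <<'E'
from h import *
s=r.sense();print(s['eef_pos'],s['contact_force'])
grab('scene','s5');crop('s5',200,160,340,260,5,'s5c')
E
```

```text
[488.55945792 332.48833635  91.75045315] [-12.0377109    1.57560082   7.25621042]
```

View pics/s5c.png

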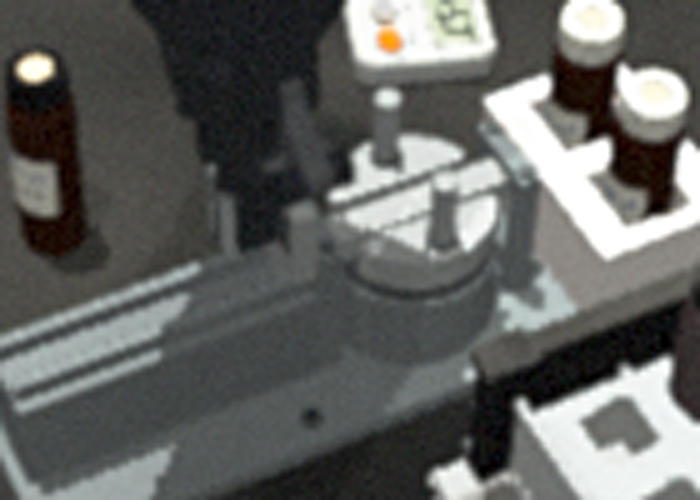

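The force has risen to 12 N with no further travel. The scene crop shows the bar across the disc and into the staple at (505,165), with the lug at the guide. One slightly firmer push, then back off and check.

Emit:
{"name": "servo_tool", "arguments": {
  "rows": [
    [[0.1,0,0],0,0],
    [[0.1,0,0],0,0],
    [[0,0,0],0,0]
  ]
}}

```text
clock: 8.48
eef_pos: [488.7, 332.4, 91.7]
tcp_rot: [-3.14, -0.007, 3.135]
contact_force: [-21.6, 2.9, 13.3]
opening: 0.003
```

Emit:
{"name": "servo_tool", "arguments": {
  "rows": [
    [[-1,0,0],0,0],
    [[-2,0,0],0,0],
    [[-1,0,3],0,0],
    [[0,0,4],0,0],
    [[0,0,4],0,0]
  ]
}}

```text
clock: 8.9
eef_pos: [451.7, 332.1, 202.4]
tcp_rot: [-3.14, -0.001, 3.137]
contact_force: [0.7, 0.7, -1.5]
opening: 0.002
```

Emit:
{"name": "servo_tool", "arguments": {
  "rows": [
    [[-4,0,2],0,0],
    [[-4,0,0],0,0],
    [[0,0,0],0,0],
    [[0,0,0],0,0],
    [[0,0,0],0,0]
  ]
}}

```text
clock: 9.32
eef_pos: [375.9, 332.9, 220.8]
tcp_rot: [3.141, 0.002, 3.137]
contact_force: [0.3, 0.3, -0.4]
opening: -0.003
```

```bash
python3 - <<'E'
from h import *
s=r.sense();print(s['eef_pos'],s['contact_force'],s['clock'])
f=setw(grab('wrist','w6'),s);np.save('pics/w6.npy',f,allow_pickle=True)
grab('top','t6');crop('t6',200,130,310,260,5,'t6c')
grab('scene','s6');crop('s6',200,160,340,260,5,'s6c')
E
```

```text
[375.94898555 332.91198836 220.83479307] [ 0.32726344  0.30461015 -0.35787941] 9.3167
```

View pics/t6c.png

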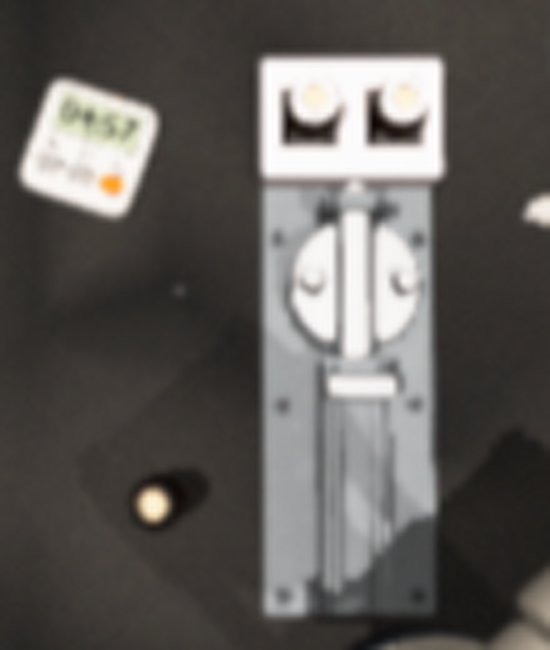

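View pics/s6c.png

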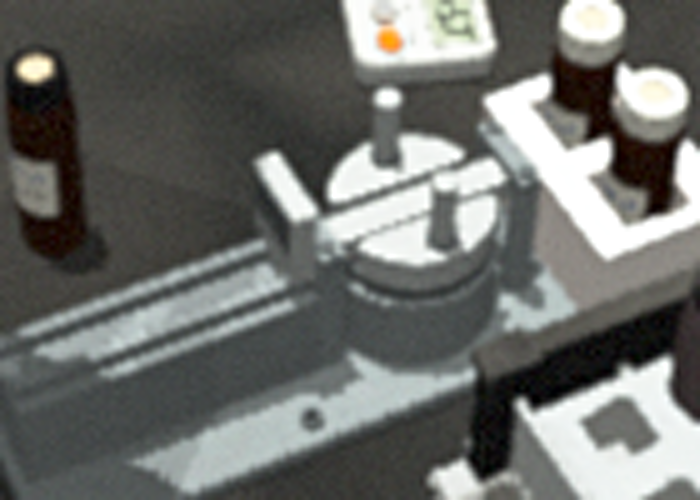

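The lug sits at the guide, at top crop (361,386). The bar's tip shows beyond the staple at (353,185), and the vials, timer and spare vial haven't moved. A last numeric check, then I hand in.

```bash
python3 - <<'E'
from h import *
f=load('t6')
print(ray(f,200+361.5/5-.5,130+386.5/5-.5,104), ray(f,200+353.5/5-.5,130+183/5-.5,63))
print(r.sign_off())
E
```

```text
[502.31676512 331.05217989 104.        ] [607.80569595 330.99951337  63.        ]
the job is handed in; nothing more can be done
None
```

The carrier is locked to its dock. I turned the disc about 0.65 rad clockwise by pushing peg a until its slot lined up with the bar. I then pushed the bar by its lug through the disc and the staple until it stopped hard against the guide.

- **Stop:** travel ended with the tool at x ≈ 488.6 mm. There the push force rose from about 3 N to 22 N with no further movement. I had expected the stop at about 485.8 mm, so it came about 3 mm later than predicted, roughly what the calibration and finger-face estimates could account for.
- **Position:** after backing off, the top camera puts the lug's centre at x ≈ 502.3 mm, against about 501.8 mm expected when fully home. The tip is at about 607.8 mm, past the staple.
- **Disc:** the slot looked in line with the bar from above and from the side.
- **Surroundings:** the vials, spare vial and timer look unmoved in the final pictures. At hand-in the gripper was clear of everything, at about 9.5 s.

No check failed.

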